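Set, lock and cycle the air press

TASK

Set up the air press for a run: turn the regulator's knob clockwise until its white pointer stands at the brass mark on the ring round it, then slide the steel guard fully home over the knob. Only then make a trial stroke: press the palm valve's mushroom head straight down to its stop, keep it there for two seconds and let it come all the way back up. Leave the ear defenders and the aerosol can between them where they are.

Things in the scene. Friction and masses are not known exactly. Their poses are not given: they have to be found in the camera images.
- regulator: Air filter-regulator under a grey bench bracket: foot 110 x 200 x 8 mm, upright plate at its +y end, top plate 92 x 196 mm, upper face 178 mm above the bench; a gauge on its front. Origin: centre of the foot's underside. -x points to the gauge's side, y along the guard's rails, z up. Knob axis at x = 0, y = -50 mm; the guard waits at the +y end. Stands left or right of the valve.
- knob (a joint): Black round knob on top of the bracket, 42 mm across, 40 mm high, top 224 mm above the bench, on a vertical axis. Value in rad, 0 to 3.0, growing clockwise seen from above (more pressure; the gauge needle follows). Friction about 0.05 N m; it stays where it is left. It starts 0.6 to 1.5 rad short of the mark: turn it clockwise, in one grasp if wished.
- knob_grip (a point): Point on the knob's axis 12 mm below its top, 212 mm above the bench: a good TCP height to grip it from above; fingertips 19 mm lower clear the dial flange (34 mm radius, top 183 mm above the bench) by 10 mm. Free space round the knob: 50 mm from its axis towards the waiting guard, more on the other sides. The waiting guard's tab is 261 mm high, about 100 to 115 mm from the axis.
- knob_pointer (a point): Tip of the knob's white pointer, 25 mm from the knob's axis, near the knob's foot (189 mm above the bench); a white line on the knob's top runs the same way. It turns with the knob.
- set_mark (a point): The mark: a brass tab 6 mm wide and 10 mm long on a thin dark ring round the knob's foot, its middle 30 mm from the knob's axis, 189 mm above the bench. It stays put, on the knob's free side (within 0.35 rad of the regulator's -y). The pointer is at the mark when both lie in one direction from the knob's axis (the two points are then 5 mm apart).
- guard (a joint): Lock guard: inverted steel channel 78 mm wide, 66 mm long along the rails, roof 237 mm above the bench, closed at its +y end, sliding on the bracket. Value in m: 0 fully open, 0.099 fully home over the knob, against its stop; it grows as the guard slides to the regulator's -y. Starts within 15 mm of open. It takes about 2 N to slide and stays where it is left; no latch.
- guard_tab (a point): Centre of the top of the upright steel tab on the guard's roof: 10 mm thick along the rails, 36 mm wide across them, 25 mm high, top 261 mm above the bench, roof 24 mm below. Moves with the guard. Pinch it across its 10 mm, the fingers closing along the regulator's y, TCP at this point (tips about 5 mm above the roof), or push it.
- palm_valve: Palm valve: an aluminium box 105 x 105 mm, 84 mm high, on a 150 x 120 mm foot bolted to the bench, with one black mushroom head on a sprung stem on its top. Origin: centre of its underside, on the bench; z up. It works the green air press at the right edge of the bench (330 mm high, nothing to touch there), whose ram comes down as the head is pressed.
- palm_head (a joint): The mushroom head, 66 mm across, 22 mm thick. Value in m: 0 up (at rest), 0.016 pressed down to its stop. The spring pushes back with 6 N at the top and about 16 N at the stop, and returns the head when it is let go. Arm and contact give a little: push on until it stops, when the force climbs past 16 N.
- palm_top (a point): Centre of the flat top (36 mm across) of the mushroom head, 136 mm above the bench when up, 120 mm when at its stop. Moves with the head.
- ear_defenders: Bystander: black ear defenders lying on the bench between the regulator and the valve, on the robot's side of them; two cups 76 mm high side by side, 148 mm over both, the headband reaching 118 mm towards the robot. Origin: on the bench between the cups.
- aerosol: Bystander: grey aerosol can, 64 mm across, 155 mm high, standing behind and between the regulator and the valve. Origin: centre of its underside.

How it is judged:
By the outcome, as a careful person would: the job done as asked, in the order asked, and still so for the second after the job is handed in, with the robot touching nothing.
It also fails if it takes over 70 s, if anything falls off the work surface, if the arm or the gripper's body presses on something with over 40 N, if the wrist force passes 120 N, or if a joint passes its speed limit or range.

ROBOT

A 6-joint arm with a two-finger parallel gripper is mounted at the origin on the work surface. World frame = base frame: x ahead of the robot, y to its left, z up, the work surface at z = 0. Lengths are in m, angles in rad, forces in N, time in s.
With the tool pointing down it reaches from about 0.35 to 0.85 m from the base axis. Payload 8.1 kg.
Tool frame: the origin (TCP) lies between the finger pads, 19 mm behind the fingertips; this is the grasp point; z points along the fingers, y is the line along which they close (so a half turn about z gives the same grasp; the last joint's range is limited). The gripper opens to 85 mm and grips with 20 to 120 N. Pads are 22 mm wide; open, the fingers measure 114 mm over their backs; the gripper's body (76 mm by 85 mm) begins 54 mm behind the grasp point. The pads swing forward as they close: fully open they stand 13 mm farther back than shut.
Start: joints at [-1.231, 0.13, 1.488, -0, 1.523, -0.085], TCP at [0.247, -0.547, 0.25] pointing down, gripper open.
Joint ranges: [-2.96, 2.96], [-0.89, 2.26], [0.02, 2.5], [-1.34, 4.48], [0, 2.73], [-2.66, 2.66]. Speed limits (rad/s): [2.39, 2.39, 2.79, 3.14, 3.14, 3.14].

INTERFACE

Orientations are given as a unit quaternion [x, y, z, w].
In Python, from station import arm gives the robot as it stands. Calls block until the motion is done:
- arm.move_pose(position, orientation): joint-space move of the TCP to a pose.
- arm.line_to(position, rotation=None, max_speed=0.15): straight line of the TCP; rotation=None keeps the orientation; max_speed is the mean speed in m/s.
- arm.movej(angles): joint-space move.
- arm.grip(opening): finger opening in m; the grip force is fixed at half the most; returns when the fingers have stopped.
- arm.hold(seconds).
- arm.solve_ik(position, orientation): joint angles nearest the present ones, or None.
- arm.read_camera(name): name is "side" or "top"; returns a dict with "frame" (384x512x3 uint8, red, green, blue), "range_z" (384x512 float32, m along the optical axis (not along the pixel's ray), 0 where there is no reading), "fx", "fy", "cx", "cy" (pixels), "k1" (the pictures are not rectified: a ray, as slopes to the right and down, at radius r is drawn at 1 + k1 r^2 times it, then the intrinsics apply), "R" (3x3) and "t" (3): a world point X has camera coordinates R X + t. Camera axes: x right, y down, z forward; pixel columns grow to the right and rows downward; lengths in m; the calibration is good to about 2 mm. A picture is of the moment at which its call begins.
A pose or a line that the arm cannot do raises arm.Unreachable and nothing moves.
- arm.sign_off(): hands the job in; it is judged then, once.
Trained networks look in the newest picture that a camera, given by its name, has taken for a name from the list of things; names that differ only in an ending like _2 or _b are one class to them, and where a whole thing is asked for, a point or a joint stands for the part that bears it (a point fixed in the world has none). Each returns a list of dicts, best first, with "p" (0 to 1); they miss things now and then, are a little off and sometimes report something else, mostly with a low value. They report only what shows in the picture. A call takes as long as a camera call.
- arm.masks_of(camera, query): "region" (384x512 bool, what is visible of it) and "xy" ([column, row] in pixels, amid what is visible of it).
Readings, each from a call of its own:
- arm.read_time(): time.
- arm.read_joint_pos(): joint angles.
- arm.read_qvel(): joint speeds.
- arm.read_joint_torque(): joint torques, N m.
- arm.read_position(): TCP position.
- arm.read_orientation(): TCP orientation.
- arm.read_contact_force(): force on the tool from outside, world axes, zero at the start.
- arm.read_ft_torque(): the same for the moment, N m.
- arm.read_grip_width(): finger opening in m.
- arm.read_gripper_force(): force on a finger pad.
Only numpy, scipy, OpenCV 4.12 (cv2) and the standard library are available. Lean on these libraries where they do the work, as an engineer would, in place of code of your own. Each camera call takes 0.05 s, during which the arm holds its last target. There are 200 camera calls.

## Working session

There is one attempt and no reset: what is moved stays moved. The work goes in short steps, each a Python script; the robot and the scene stay as the last script left them, time stands still between calls to the robot, and variables do not carry over. Pictures are saved under pics/ and viewed, at most 10 in all, crops included, and the job is handed in when it is done.

```bash
mkdir -p pics; cat > h.py <<'E'
import numpy as np, cv2
from station import arm
def cam(n):
    return arm.read_camera(n)
def K(c): return np.array([[c["fx"],0,c["cx"]],[0,c["fy"],c["cy"]],[0,0,1.]])
def rays(c,uv):
    # undistort iteratively (k1 only)
    return cv2.undistortPoints(np.asarray(uv,float).reshape(-1,1,2),K(c),np.array([c["k1"],0,0,0,0.])).reshape(-1,2)
def cloud(c,mask):
    v,u=np.nonzero(mask&(c["range_z"]>0)); z=c["range_z"][v,u].astype(float)
    r=rays(c,np.c_[u,v]); P=np.c_[r*z[:,None],z]
    return (P-np.asarray(c["t"]))@np.asarray(c["R"])
def at_height(c,uv,z):
    R=np.asarray(c["R"]);t=np.asarray(c["t"]);o=-R.T@t
    d=np.c_[rays(c,uv),np.ones(len(np.atleast_2d(uv)))]@R
    return o+d*((z-o[2])/d[:,2])[:,None]
def proj(c,X):
    R=np.asarray(c["R"]);p,_=cv2.projectPoints(np.atleast_2d(np.asarray(X,float)),cv2.Rodrigues(R)[0],np.asarray(c["t"],float),K(c),np.array([c["k1"],0,0,0,0.]));return p.reshape(-1,2)
def tri(cs,uvs):
    A=[];b=[]
    for c,uv in zip(cs,uvs):
        R=np.asarray(c["R"]);o=-R.T@np.asarray(c["t"]);d=R.T@np.r_[rays(c,[uv])[0],1];d/=np.linalg.norm(d)
        M=np.eye(3)-np.outer(d,d);A.append(M);b.append(M@o)
    return np.linalg.solve(sum(A),sum(b))
def save(c,name,crop=None,s=1):
    f=c["frame"][...,::-1]
    if crop: a,b,x,y=crop; f=f[b:y,a:x]
    cv2.imwrite("pics/"+name,cv2.resize(f,None,fx=s,fy=s,interpolation=cv2.INTER_CUBIC))
E
python3 - <<'E'
from h import *
import pickle
np.set_printoptions(precision=4,suppress=True)
names=["regulator","knob","knob_pointer","set_mark","guard","guard_tab","palm_valve","palm_head","palm_top","ear_defenders","aerosol"]
C={}
for n in("top","side"):
    c=cam(n);C[n]=c;save(c,n+"0.png",s=1.5);print(n,c["fx"],c["k1"],"cam at",-np.asarray(c["R"]).T@c["t"])
    for q in names:
        for m in arm.masks_of(n,q)[:2]:
            P=cloud(c,m["region"]);print(q,round(m["p"],2),m["xy"],m["region"].sum(),np.median(P,0) if len(P) else "", np.percentile(P[:,2],97) if len(P) else "")
            C[n,q,'m']=C.get((n,q,'m'),[])+[m]
pickle.dump(C,open("c0.pkl","wb")); print(arm.read_time())
E
```

```text
top 376.25812904438203 -0.035179740142463396 cam at [ 0.4812 -0.001   0.9779]
regulator 0.6 [352.7, 214.7] 4557 [ 0.5062 -0.1826  0.1853] 0.24094751539153939
regulator 0.5 [166.7, 191.1] 585 [0.5731 0.2149 0.1351] 0.13865508156519568
knob 0.76 [387.0, 208.1] 467 [ 0.517  -0.2486  0.2239] 0.22661730800883734
knob_pointer 0.97 [386.6, 209.7] 504 [ 0.5183 -0.2488  0.2237] 0.22660715546048646
set_mark 0.63 [366.9, 200.5] 18 [ 0.5185 -0.2279  0.1869] 0.18972244848962513
guard 0.83 [344.3, 215.7] 1593 [ 0.5023 -0.1652  0.2376] 0.2611878026534887
guard_tab 0.91 [343.5, 218.4] 1623 [ 0.5029 -0.1658  0.2376] 0.2611592905464073
guard_tab 0.16 [269.4, 254.9] 1580 [0.4161 0.0024 0.0643] 0.07593986795372501
palm_valve 0.68 [176.5, 193.3] 2905 [0.5666 0.2025 0.0834] 0.1374166795157148
palm_valve 0.57 [345.4, 215.8] 1593 [ 0.5016 -0.1661  0.2376] 0.2611878026534887
palm_head 0.88 [167.8, 190.7] 568 [0.5739 0.2148 0.1352] 0.13867772630345163
palm_top 0.76 [164.7, 186.7] 659 [0.574  0.2149 0.1347] 0.13861207118903449
ear_defenders 0.9 [253.1, 261.0] 1842 [0.413  0.0137 0.0612] 0.07586222436934663
ear
[... 463 characters left out ...]
3
guard 0.77 [296.8, 155.4] 888 [ 0.4927 -0.1412  0.221 ] 0.2573219620590265
guard 0.46 [307.7, 138.9] 24 [ 0.5102 -0.2521  0.2238] 0.22498576713557475
guard_tab 0.75 [302.0, 153.9] 916 [ 0.4924 -0.1414  0.2205] 0.2572399646185891
palm_valve 0.76 [193.7, 282.6] 4073 [0.5465 0.2442 0.0681] 0.1355450790214679
palm_valve 0.66 [296.9, 254.9] 1747 [0.4068 0.0401 0.0488] 0.07320607451653303
palm_head 0.79 [191.9, 246.8] 546 [0.5655 0.2281 0.1341] 0.13723096136862467
palm_top 0.6 [193.0, 246.8] 578 [0.5654 0.2275 0.1338] 0.1372053047192655
ear_defenders 0.79 [296.0, 252.3] 1657 [0.4084 0.0421 0.0504] 0.07328460937673083
aerosol 0.66 [197.5, 202.2] 1319 [0.6965 0.0438 0.091 ] 0.15498744484196114
1.2
```

```bash
python3 - <<'E'
import pickle,numpy as np
from h import *
C=pickle.load(open("c0.pkl","rb"))
save(C["top"],"topcrop.png",(310,150,450,270),5.5)
E
```

```text
(no output)
```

View pics/top0.png

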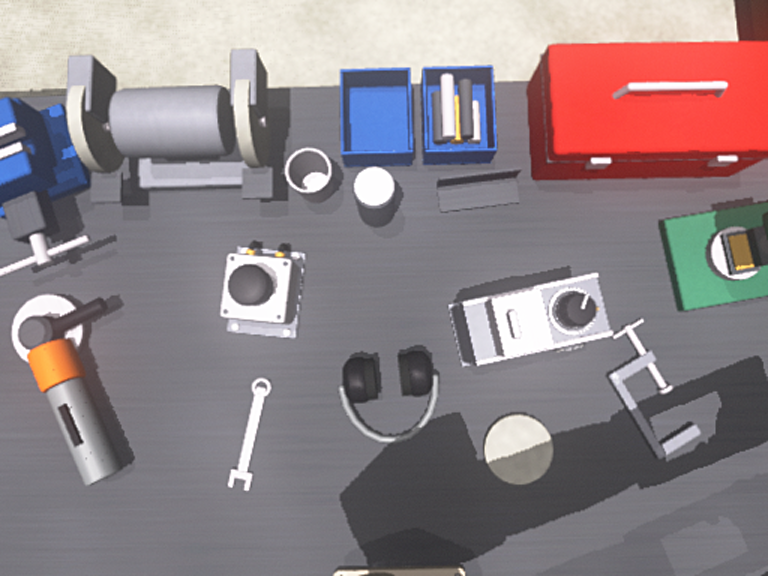

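View pics/topcrop.png

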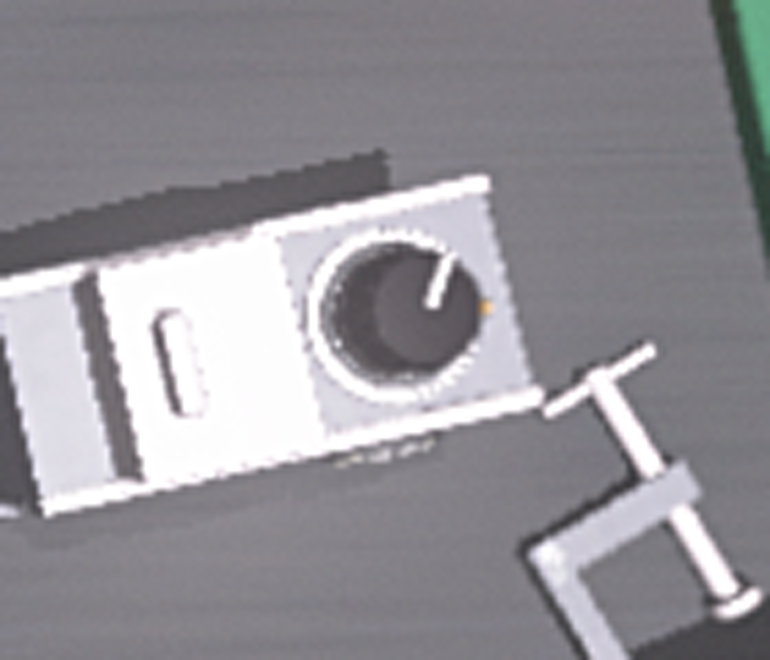

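View pics/side0.png

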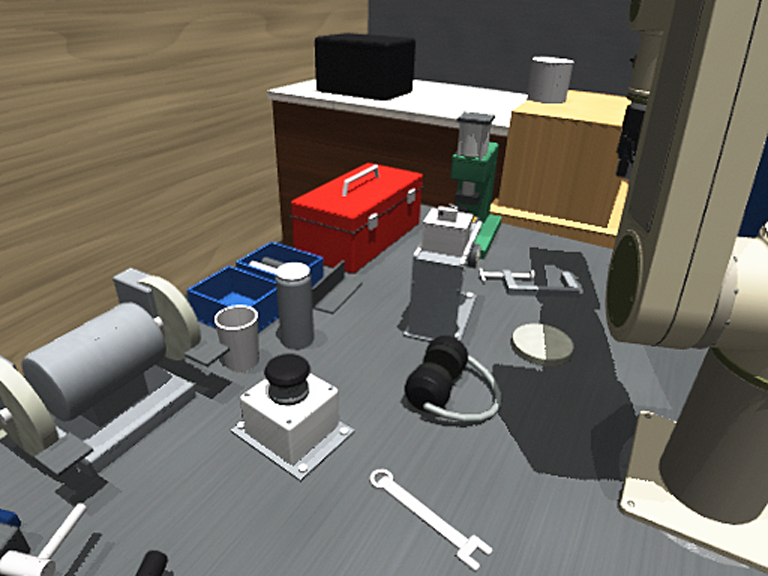

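```bash
python3 - <<'E'
import pickle
from h import *
np.set_printoptions(precision=4,suppress=True)
C=pickle.load(open("c0.pkl","rb"));c=C["top"]
full=np.zeros((384,512),bool);full[150:270,300:450]=1
P=cloud(c,full)
def s(lo,hi,Q=P): return Q[(Q[:,2]>lo)&(Q[:,2]<hi)]
roof=s(.232,.243);roof=roof[np.abs(roof[:,1]+.165)<.08]
(cx,cy),wh,a=cv2.minAreaRect((roof[:,:2]*1000).astype(np.float32));print("roof rect",cx,cy,wh,a, roof[:,2].mean())
tab=s(.252,.27);print("tab",len(tab),cv2.minAreaRect((tab[:,:2]*1000).astype(np.float32)),tab.mean(0),np.median(tab[:,2]))
kn=s(.215,.232);kn=kn[np.hypot(kn[:,0]-.517,kn[:,1]+.2486)<.03]
print("knob",len(kn),cv2.minEnclosingCircle((kn[:,:2]*1000).astype(np.float32)),kn.mean(0))
pl=s(.172,.181);pl=pl[(pl[:,0]>.4)];print("plate",cv2.minAreaRect((pl[:,:2]*1000).astype(np.float32)))
# both rings
fl=s(.183,.195);print("flange",len(fl),cv2.minEnclosingCircle((fl[np.hypot(fl[:,0]-.517,fl[:,1]+.2486)<.045][:,:2]*1000).astype(np.float32)))
hsv=cv2.cvtColor(c["frame"],cv2.COLOR_RGB2HSV)
br=np.zeros_like(full);br[195:215,385:410]=1;br&=(hsv[...,0]>10)&(hsv[...,0]<30)&(hsv[...,1]>90)
v,u=np.nonzero(br);print("brass",np.c_[u,v].tolist(),at_height(c,[[u.mean(),v.mean()]],.189))
# white line on knob top
w=np.zeros_like(full);w[190:210,380:396]=1;w&=(c["frame"].min(2)>140);v,u=np.nonzero(w);print("white",np.c_[u,v,c["frame"].min(2)[v,u]].tolist())
h=s(.130,.145,cloud(c,C["top","palm_head","m"][0]["region"]));print("head",cv2.minEnclosingCircle((h[:,:2]*1000).astype(np.float32)),h.mean(0))
h=cloud(C["side"],C["side","palm_head","m"][0]["region"]);h=h[h[:,2]>.133];print("head side",h.mean(0))
tb=cloud(C["side"],C["side","guard_tab","m"][0]["region"]);tb=tb[tb[:,2]>.257];print("tab side",len(tb),tb.mean(0))
kb=cloud(C["side"],C["side","knob","m"][0]["region"]);print("knob side z",np.median(kb[:,2]))
E
```

```text
roof rect 503.14361572265625 -171.42279052734375 (78.15524291992188, 67.47972106933594) 10.925006866455078 0.2377229110987129
tab 111 ((500.29754638671875, -156.11192321777344), (35.2213249206543, 10.18670654296875), 11.179024696350098) [ 0.5001 -0.1554  0.2605] 0.26109608554113595
knob 378 ((519.3792114257812, -254.9797821044922), 22.79446029663086) [ 0.5189 -0.2533  0.2241]
plate ((509.5346984863281, -205.60610961914062), (92.43526458740234, 198.11500549316406), 10.795150756835938)
flange 684 ((517.0281372070312, -248.4692840576172), 44.7616081237793)
brass [[397, 205], [398, 205]] [[ 0.5219 -0.2876  0.189 ]]
white [[380, 190, 202], [381, 190, 202], [382, 190, 205], [383, 190, 208], [384, 190, 206], [385, 190, 203], [386, 190, 207], [387, 190, 209], [388, 190, 209], [389, 190, 205], [390, 190, 205], [391, 190, 206], [392, 190, 205], [393, 190, 206], [394, 190, 205], [395, 190, 205], [380, 191, 208], [381, 191, 198], [382, 191, 217], [383, 191, 226], [384, 191, 202], [385, 191, 219], [386, 191, 211], [387, 191, 201], [388, 191, 207], [389, 191, 207], [390, 191, 206], [391, 191, 206]
[... 1104 characters left out ...]
], [393, 197, 151], [394, 197, 204], [395, 197, 208], [389, 198, 149], [390, 198, 249], [391, 198, 255], [394, 198, 172], [395, 198, 203], [389, 199, 185], [390, 199, 255], [391, 199, 215], [395, 199, 165], [389, 200, 236], [390, 200, 255], [391, 200, 141], [388, 201, 179], [389, 201, 255], [390, 201, 255], [388, 202, 217], [389, 202, 255], [390, 202, 226], [388, 203, 235], [389, 203, 255], [390, 203, 144], [387, 204, 170], [388, 204, 255], [389, 204, 255], [387, 205, 161], [388, 205, 250], [389, 205, 220]]
head ((574.5654296875, 216.990478515625), 31.063148498535156) [0.5734 0.2154 0.1352]
head side [0.5707 0.2227 0.1352]
tab side 29 [ 0.4987 -0.1516  0.2591]
knob side z 0.22371986004184452
```

```bash
cat >> h.py <<'E'
from scipy.spatial.transform import Rotation as Ro
def down(a): return (Ro.from_euler('z',a)*Ro.from_euler('x',np.pi)).as_quat()
PSI=np.deg2rad(10.9); RY=np.array([-np.sin(PSI),np.cos(PSI),0])
AX=np.array([.5194,-.2549])
def pointer_dir(c,box):
    """white line on the knob's top: pixels bright, projected to z=.224, within 17 mm of the axis; PCA"""
    g=c["frame"].min(2).astype(float);uv=proj(c,[*AX,.224])[0]
    V,U=np.mgrid[int(uv[1])-14:int(uv[1])+15,int(uv[0])-14:int(uv[0])+15]
    P=at_height(c,np.c_[U.ravel(),V.ravel()],.224)[:,:2]-AX
    w=np.clip(g[V,U].ravel()-90,0,None);w[np.hypot(*P.T)>.0185]=0
    m=(w[:,None]*P).sum(0)/w.sum();Q=P-m
    e,v=np.linalg.eigh((w[:,None]*Q).T@Q); d=v[:,1]*np.sign(v[:,1]@m)
    return m,np.degrees(np.arctan2(d[1],d[0])),np.degrees(np.arctan2(m[1],m[0])),d@m, np.cross(d,m)
def mark_dir(c):
    f=c["frame"].astype(float);uv=proj(c,[AX[0]+.003,AX[1]-.031,.189])[0]
    V,U=np.mgrid[int(uv[1])-5:int(uv[1])+6,int(uv[0])-5:int(uv[0])+6]
    w=np.clip(f[V,U,0]-f[V,U,2]-25,0,None).ravel()
    m=(w[:,None]*at_height(c,np.c_[U.ravel(),V.ravel()],.189)[:,:2]).sum(0)/w.sum()-AX
    return m,np.hypot(*m),np.degrees(np.arctan2(m[1],m[0])),w.sum(),(w>0).sum()
E
python3 - <<'E' 2>&1 | grep -v Warn
import pickle
from h import *
np.set_printoptions(precision=4,suppress=True)
C=pickle.load(open("c0.pkl","rb"));c=C["top"]
print(pointer_dir(c,0));print(mark_dir(c))
uv=proj(c,[[*AX,.224],[*AX,.183]]);print(uv)
# check axis: flange ellipse/knob circle edges at subpixel via rim projection
t=np.linspace(0,2*np.pi,200)
f=cv2.resize(c["frame"][170:245,345:420,::-1],None,fx=8,fy=8,interpolation=cv2.INTER_CUBIC)
for r,z,col in((.021,.224,(0,255,255)),(.034,.183,(0,0,255))):
    p=proj(c,np.c_[AX[0]+r*np.cos(t),AX[1]+r*np.sin(t),0*t+z]);p=(p-[345,170]+.5)*8
    cv2.polylines(f,[np.int32(p)],True,col,1)
cv2.imwrite("pics/ov.png",f)
for a in np.arange(-180,180,30):
    q=arm.solve_ik([*AX,.212],down(np.radians(a)));print(a,q)
E
```

```text
(array([ 0.006, -0.001]), np.float64(-37.416752259030986), np.float64(-9.053253475004688), np.float64(0.005379678834433408), array(0.0029))
(array([ 0.0016, -0.0332]), np.float64(0.0332723526741182), np.float64(-87.31302744447557), np.float64(184.0), np.int64(6))
[[387.6408 205.6245]
 [381.2083 206.7773]]
-180 [-0.5448  0.093   1.598   0.      1.4506 -2.1156]
-150 [-0.5448  0.093   1.598   0.      1.4506 -2.6392]
-120 None
-90 [-0.5448  0.093   1.598  -0.      1.4506  2.5968]
-60 [-0.5448  0.093   1.598  -0.      1.4506  2.0732]
-30 [-0.5448  0.093   1.598  -0.      1.4506  1.5496]
0 [-0.5448  0.093   1.598  -0.      1.4506  1.026 ]
30 [-0.5448  0.093   1.598  -0.      1.4506  0.5024]
60 [-0.5448  0.093   1.598   0.      1.4506 -0.0212]
90 [-0.5448  0.093   1.598   0.      1.4506 -0.5448]
120 [-0.5448  0.093   1.598   0.      1.4506 -1.0684]
150 [-0.5448  0.093   1.598   0.      1.4506 -1.592 ]
```

View pics/ov.png

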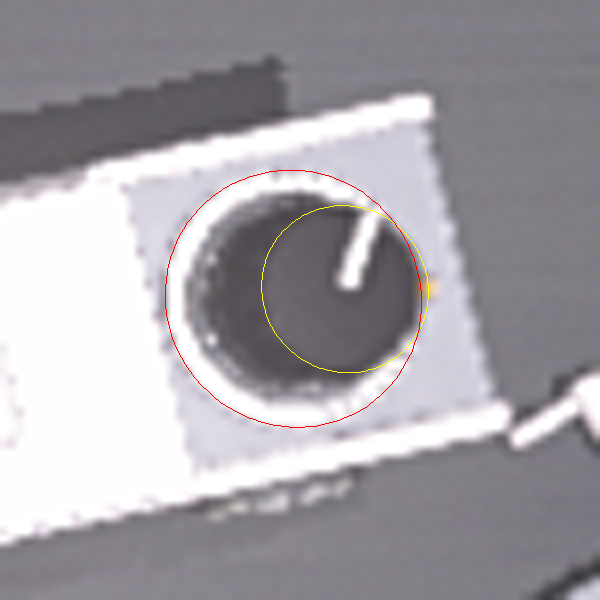

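```bash
sed -i 's/^AX=.*/AX=np.array([.5195,-.2545])/; s/>.0185\]=0/>.0165]=0/; s/\.ravel()-90,0/.ravel()-130,0/' h.py
python3 - <<'E' 2>&1 | grep -v Warn
import pickle
from h import *
np.set_printoptions(precision=4,suppress=True)
C=pickle.load(open("c0.pkl","rb"));print(pointer_dir(C["top"],0),mark_dir(C["top"]))
r=np.radians
arm.line_to([.247,-.547,.34],max_speed=.2)
arm.move_pose([*AX,.33],down(r(135))); arm.grip(.06)
arm.line_to([*AX,.214],max_speed=.12)
print(arm.read_contact_force())
arm.grip(.03); print(arm.read_grip_width(),arm.read_gripper_force(),arm.read_contact_force())
for a in(110,90,69): arm.move_pose([*AX,.214],down(r(a))); print(a,arm.read_ft_torque(),arm.read_contact_force())
arm.grip(.06)
arm.line_to([*AX,.33],max_speed=.15)
arm.move_pose([.40,-.10,.35],down(r(69)))
c=cam("top");save(c,"t1.png",(345,170,420,245),8);pickle.dump(c,open("c1.pkl","wb"))
print(pointer_dir(c,0),mark_dir(c),arm.read_time())
E
```

```text
(array([ 0.0077, -0.0038]), np.float64(-21.35432487092036), np.float64(-26.136109438895677), np.float64(0.00853077103178256), array(-0.0007)) (array([ 0.0015, -0.0336]), np.float64(0.03366743400855172), np.float64(-87.51493436126258), np.float64(184.0), np.int64(6))
[ 1.5395 -0.6219  0.5458]
0.04034986905384119 61.54274225234985 [2.5641 5.3407 4.2917]
110 [ 0.6785 -0.0183 -0.0693] [1.255  4.4062 5.8113]
90 [0.7184 0.3333 0.0158] [0.171  4.2621 6.5294]
69 [ 0.8868  0.7109 -0.0263] [-3.6343  5.0054  9.0615]
(array([-0.0002, -0.0087]), np.float64(-88.73315121301695), np.float64(-91.03869669339909), np.float64(0.008733870151516459), array(-0.0004)) (array([ 0.0015, -0.0341]), np.float64(0.03410473883520701), np.float64(-87.49443651984069), np.float64(149.0), np.int64(7)) 8.5583
```

View pics/t1.png

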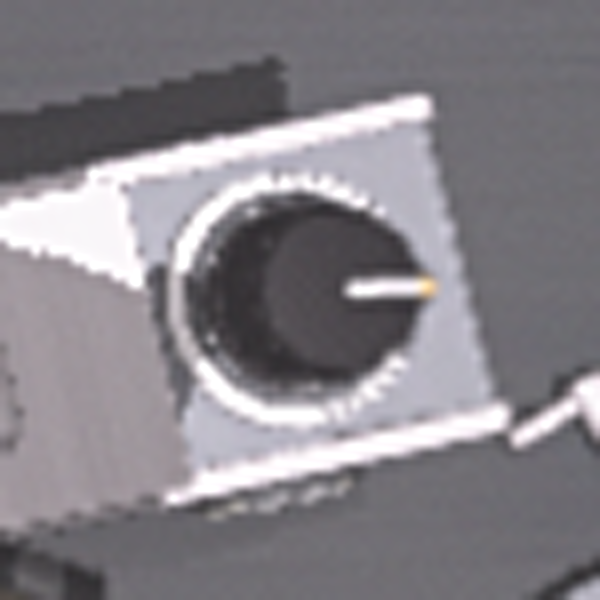

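```bash
python3 - <<'E' 2>&1 | grep -v Warn
import pickle,h
from h import *
np.set_printoptions(precision=4,suppress=True)
c0=pickle.load(open("c0.pkl","rb"))["top"]
cs=[cam("top") for _ in range(6)]
cm=dict(cs[0]);cm["frame"]=np.mean([c["frame"].astype(float) for c in cs],0)
print("noise",np.std([c["frame"][200:210,380:395].astype(float) for c in cs],0).mean())
ax=np.array([.5191,-.2550])
for c in(c0,cm):
  f=c["frame"].astype(float);V,U=np.mgrid[185:225,370:410]
  P=at_height(c,np.c_[U.ravel(),V.ravel()],.224)[:,:2]-ax
  for R in(.014,.0155,.017):
   for th in(90,130):
    w=np.clip(f[V,U].min(2).ravel()-th,0,None).clip(0,150);w[np.hypot(*P.T)>R]=0
    m=(w[:,None]*P).sum(0)/w.sum();Q=P-m;e,v=np.linalg.eigh((w[:,None]*Q).T@Q);d=v[:,1]*np.sign(v[:,1]@m)
    print(R,th,np.degrees(np.arctan2(d[1],d[0])),1000*(d[0]*m[1]-d[1]*m[0]),1000*(d@m),1000*np.sqrt(e/w.sum()))
  M=at_height(c,np.c_[U.ravel(),V.ravel()],.189)[:,:2]-ax
  for th in(15,30,60):
    w=np.clip(f[V,U,0]-f[V,U,2]-th,0,None).ravel();m=(w[:,None]*M).sum(0)/w.sum();print("mark",th,m*1000,np.degrees(np.arctan2(m[1],m[0])))
print(cm["frame"][200:210,383:402].astype(int).min(2));print((cm["frame"][...,0]-cm["frame"][...,2])[201:210,394:402].astype(int))
E
```

```text
noise 1.055382872335654
0.014 90 -35.21697681855898 2.0711806389150014 5.054521624242338 [3.0115 6.1502]
0.014 130 -20.3406470219851 -0.19688846242011704 7.326242350635594 [1.3231 3.6867]
0.0155 90 -34.84289196117343 2.173407991534048 5.4009615403943965 [3.2213 7.0208]
0.0155 130 -23.101242074319625 0.08605971040839042 8.163337813599073 [1.3093 4.2024]
0.017 90 -35.180571530211004 2.574586110390303 5.166688818268484 [3.7284 8.0357]
0.017 130 -21.35432487092036 -0.1022907348660479 8.72124236491666 [1.3003 4.5526]
mark 15 [  1.9208 -33.234 ] -86.69215973959612
mark 30 [  1.8799 -33.0496] -86.74446820327617
mark 60 [  1.9359 -33.589 ] -86.70136092248977
0.014 90 -87.07435441255852 0.04887432520033044 7.255447963245317 [1.2383 3.7901]
0.014 130 -88.09847706522301 -0.005571733803834433 7.28392641523901 [0.9757 3.6374]
0.0155 90 -87.92137246875343 0.12785122556118428 8.251999782033256 [1.2441 4.3574]
0.0155 130 -88.70645960740185 0.05267712887890603 8.254917889745855 [0.9803 4.2241]
0.017 90 -89.0559490771502 0.24970771280413165 9.163697100278263 [1.2286 4.8914]
0.017 130 -89.1646084234058
[... 621 characters left out ...]
 135 203 204 214 232 231 231 231 231 216 171 171 182
  181]
 [ 75  75  73  69  77 179 255 255 255 229 213 212 212 211 185 145 172 184
  183]
 [ 76  75  74  71  67  80 105 102  96  85  80  81  79  78  93 134 171 183
  184]
 [ 75  74  74  73  70  66  63  60  59  61  61  59  55  57 101 160 185 184
  183]
 [ 76  75  75  73  73  70  70  70  68  67  68  66  61  69 139 187 187 183
  181]]
[[  0   0  -6 -11 -11 -10  -9  -8]
 [  0   0  -3  -8 -10 -10  -9  -9]
 [  0   0  -1  -4  -8 -11 -11 -10]
 [  0   0   0  23  29  -1 -12 -11]
 [  0  -1   1  35  78  37  -9 -11]
 [  0   0   0  35  77  32 -10 -11]
 [  0  -1   0  12  11  -6 -11 -10]
 [  0  -1  -1  -5 -10 -12 -10  -9]
 [  0   0  -1  -7 -10 -10  -8  -8]]
```

```bash
python3 - <<'E' 2>&1 | grep -v Warn
from h import *
np.set_printoptions(precision=4,suppress=True)
T=np.array([.5000,-.1560,.263]);q=down(PSI)
arm.move_pose(T+[0,0,.08],q);arm.grip(.05)
arm.line_to(T,max_speed=.12);print(arm.read_contact_force())
arm.grip(.0);print(arm.read_grip_width(),arm.read_contact_force())
f0=arm.read_contact_force()
arm.line_to(T-RY*.076,max_speed=.08);print(arm.read_contact_force())
d=.076
while d<.105:
    d+=.0015;arm.line_to(T-RY*d,max_speed=.03);F=(arm.read_contact_force()-f0)@RY;print(round(d,4),F)
    if F>16:break
print((T-arm.read_position())@RY)
arm.grip(.05);P=arm.read_position();arm.line_to(P+[0,0,.09],max_speed=.15)
arm.move_pose([.42,-.02,.36],q);arm.grip(0)
c=cam("top");save(c,"t2.png",(300,140,450,260),5);print(arm.read_time())
m=np.zeros((384,512),bool);m[150:270,300:450]=1
X=cloud(c,m);t=X[(X[:,2]>.252)&(X[:,2]<.27)&(X[:,1]<-.17)];print(t.mean(0)[:2],(AX-t.mean(0)[:2])@RY[:2])
E
```

```text
[-0.2826 -1.3393  0.1379]
0.008330346041128032 [-1.0232  0.8661  5.6104]
[ 0.6642 -1.8956  5.6986]
0.0775 -0.5227985077760231
0.079 -0.8366141372270322
0.0805 0.015000106515265425
0.082 0.11230680621340454
0.0835 0.4006952412890983
0.085 4.578325791627438
0.0865 12.207078741360665
0.088 18.64576047813118
0.08422296274203464
17.1917
[ 0.5155 -0.2385] -0.01644289966079766
```

View pics/t2.png

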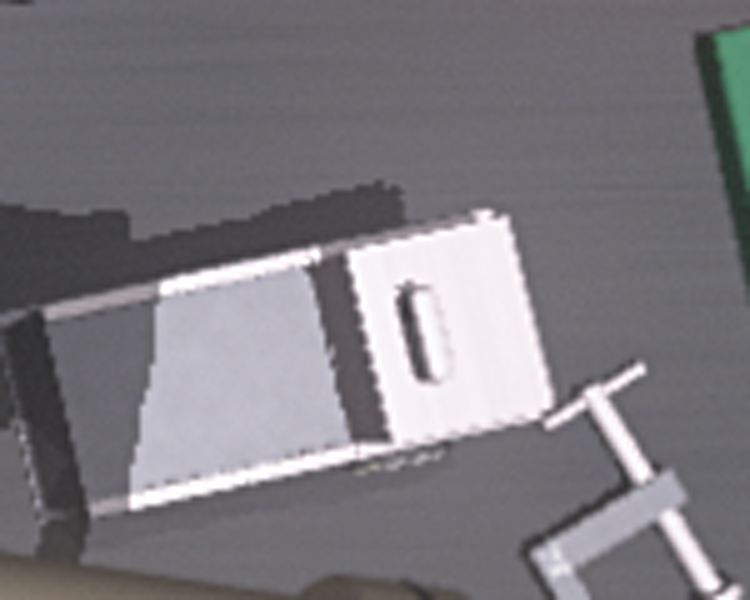

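```bash
python3 - <<'E' 2>&1 | grep -v Warn
from h import *
np.set_printoptions(precision=4,suppress=True)
H=np.array([.574,.2165,0]);q=down(np.pi/3)
arm.move_pose(H+[0,0,.26],q);arm.line_to(H+[0,0,.17],max_speed=.15);f0=arm.read_contact_force();print(arm.read_grip_width(),f0)
arm.line_to(H+[0,0,.143],max_speed=.05);print(arm.read_contact_force()-f0)
z=.143
while z>.128:
    z-=.001;arm.line_to(H+[0,0,z],max_speed=.03);F=arm.read_contact_force()-f0;print(round(z,4),arm.read_position()[2],F)
    if F[2]>27:break
arm.hold(.2);c=cam("side");save(c,"s3.png",(130,60,370,320),2)
arm.hold(2.4);print(arm.read_contact_force()-f0)
arm.line_to(H+[0,0,.165],max_speed=.06);arm.line_to(H+[0,0,.28],max_speed=.15)
arm.move_pose([.42,.02,.38],q)
c=cam("top")
m=arm.masks_of("top","palm_head");print(m[0]["p"],cloud(c,m[0]["region"])[:,2].max(),np.median(cloud(c,m[0]["region"])[:,2]),arm.read_time())
save(c,"t4.png",s=1.5)
E
```

```text
-0.00032188082797560906 [ 0.4925 -0.0914  0.675 ]
[-2.551  -0.3965  9.7626]
0.142 0.14354621544129145 [-2.3542 -0.6188 11.6276]
0.141 0.14263856430141317 [-3.0404 -0.7762 11.6452]
0.14 0.1417221560271919 [-2.539  -1.2861 12.9841]
0.139 0.14078011324172746 [-2.6735 -0.8803 12.9308]
0.138 0.13989233288766542 [-3.6139 -0.3063 13.898 ]
0.137 0.13898130016905047 [-4.2128 -0.8048 14.4903]
0.136 0.1386764746046197 [-6.8264 -0.9044 18.2463]
0.135 0.13866336417966177 [-9.1538 -2.689  24.5756]
0.134 0.13861102658697702 [-12.9128  -4.9544  30.4701]
[-12.5503  -4.3936  30.8262]
0.57 0.139595984414964 0.13511373019313783 27.4167
```

View pics/s3.png

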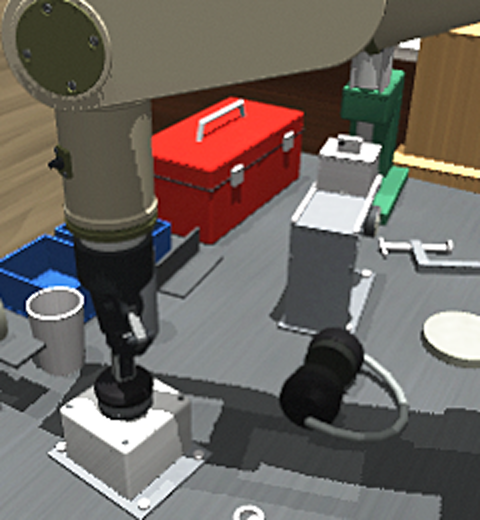

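View pics/t4.png

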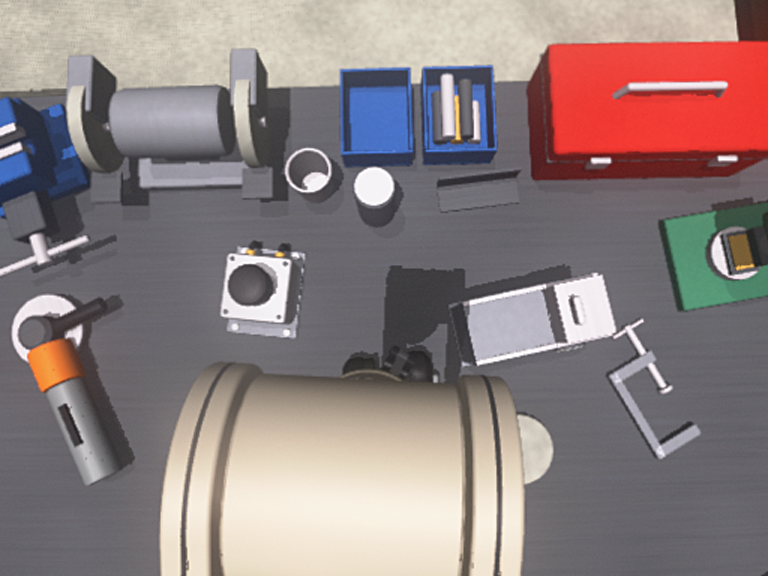

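The side view shows the head pressed down to its stop. The later top view shows it back up (250,285), the guard home (585,300), and the can and ear defenders where they were. Handing in.

```bash
python3 -c "
from station import arm
arm.hold(.3);print(arm.read_contact_force(),arm.sign_off())"
```

```text
the job is handed in; nothing more can be done
[-0.25255714 -0.07087924 -0.00445118] None
```

I've handed the job in: knob turned to the mark (within about 2° as measured in the images), guard slid home against its stop, and the palm head then held at its stop for over 2 s and let back up, all in about 28 s, with the ear defenders and can untouched.

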